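Load the mixer mill's jar carriage with grinding balls

ROBOT

A 7-joint arm with a two-finger parallel gripper is mounted at the origin on a cart in front of the work surface, level with it; the furniture and walls round the work are solid. World frame = base frame: x ahead of the robot, y to its left, z up, the work surface at z = 0. Lengths are in m, angles in rad, forces in N, time in s.
With the tool pointing down it reaches from about 0.425 to 1.025 m from the base axis. Payload 9.4 kg.
Tool frame: the origin (TCP) lies midway between the tips of the shut fingers; the grasp point (between the pads) lies 19 mm behind it; z points along the fingers, y is the line along which they close (so a half turn about z gives the same grasp; the last joint's range is limited). The gripper opens to 93 mm and grips with 3 to 60 N. Pads are 15 mm wide; open, the fingers measure 128 mm over their backs; the gripper's body (75 mm by 188 mm) begins 65 mm behind the grasp point.
Start: joints at [1.085, 0.599, -0.003, 1.599, 0.002, 0.943, -0.08], TCP at [0.288, -0.665, 0.185] pointing down, gripper open.
Joint ranges: [-2.57, 2.57], [-0.35, 1.97], [-1.29, 1.29], [0.11, 2.56], [-1.05, 4.19], [0.11, 1.86], [-2.63, 2.63]. Speed limits (rad/s): [2.22, 2.22, 3.01, 3.01, 3.14, 3.14, 3.14].

INTERFACE

Orientations are given as a unit quaternion [w, x, y, z].
In Python, from cell import bot gives the robot as it stands. The module is installed in compiled form; this text tells all that it offers.
- The arm moves only by the tool servo_tool, never from a script. Its argument "steps" is a list of rows, each a list of 7 numbers: the opening, from -1 (shut) to 1 (fully open), then the shift along the tool's x, y, z in units of 250 mm (1.0 is 250 mm), then the turn, a rotation vector about the tool's x, y, z in units of 180 degrees (1.0 is 180 degrees). In form: [[fingers, tx, ty, tz, wx, wy, wz], ...]. A call has 1 to 8 rows; each row is the pose to reach, as a shift and turn from the pose commanded when the call began, along the tool's axes at that moment, turning the shorter way round; what a row does not reach only later rows make up. A row lasts 1/10 s, in which the tool goes at most 50 mm and 8.59 degrees, less where a joint would pass 70% of its speed; a pose out of reach is approached as far as the arm can. A call with a number of a shift or a turn outside -1 to 1 is refused whole. A call with a gripper value outside its range is refused whole. The fingers move at their own pace and stop on an object; the grip force is fixed at half the most. Time passes only in rows, so rows that repeat a pose let the fingers close. It gives the time, the measured TCP pose, the force, the opening and the grip force at its end, in the units of the state.
- bot.get_state(): the state, without advancing time (a new reading comes with each control period).
- bot.snapshot(name): name is "scene" or "side" or "wrist"; returns the picture (384x512x3 uint8, red, green, blue); there is no depth.
- bot.get_calibration(name): a dict with "camera_matrix" (3x3 intrinsics, pixels), "position" and "orientation" of the camera in the world; the wrist camera has in their place "hand_eye" (4x4, takes a point from camera to tool coordinates, whose origin is the TCP and whose axes are the flange's). Camera axes: x right, y up, looking along -z (the intrinsics and any distortion apply to the point x, -y, -z); pixel columns grow to the right and rows downward; lengths in m; the calibration is good to about 2 mm. A picture is of the moment at which its call begins: read the wrist's pose just before it. get_calibration takes no time and is no camera call.
- bot.finish_job(): hands the job in; it is judged then, once.
The state is a dict: "time_s": time; "joint_positions": joint angles; "joint_velocities": joint speeds; "effort": joint torques, N m; "tcp_pos": TCP position; "tool_rot": TCP orientation; "ft_force": force on the tool from outside, world axes, zero at the start; "ft_torque": the same for the moment, N m; "finger_gap": finger opening in m; "grasp_force": force on a finger pad.
Only numpy, scipy, OpenCV 4.12 (cv2) and the standard library are available. Lean on these libraries where they do the work, as an engineer would, in place of code of your own. Each camera call takes 0.05 s, during which the arm holds its last target. There are 200 camera calls.

TASK

Set the mill up for its next run: pick the two steel grinding balls off the blue stand one at a time and drop one into each of the two wells of the white carriage, letting go only from just above the well. When both wells are loaded, push the carriage along its rails until it is fully home against the stop under the clear guard. Leave the brown ball on its stand, and do not disturb the timer, the tape roll or the orange-capped vial.

Things in the scene. Friction and masses are not known exactly. Their poses are not given: they have to be found in the camera images.
- steel_ball_a_center (a point): first bright steel grinding ball (about 57 g), 24 mm diameter; the point is its centre, about 34 mm above the worktop while it sits on its cup of the stand
- steel_ball_b_center (a point): second bright steel grinding ball, just like the first, 24 mm diameter; the point is its centre, about 34 mm above the worktop while it sits on its cup of the stand
- brown_ball_center (a point): brown agate grinding ball, not wanted in this run, 24 mm diameter; the point is its centre, about 34 mm above the worktop while it sits on its cup of the stand
- ball_stand: blue round ball stand, fixed to the worktop: a foot 104 mm across and 6 mm thick with three upright cups (19 mm across, tops 24 mm above the worktop) on a circle of 36 mm radius, 62 mm from one another, one ball resting on each (which is where varies). Origin at the centre of its underside
- mill_station: docking station of a mixer mill, fixed to the worktop: blue base 158 x 124 x 10 mm with low aluminium rails (tops 23 mm above the worktop). Its +x points away from the robot: the way the carriage slides home. Origin at worktop height under the mid point between the two wells when the carriage is fully out (joint 0)
- guard_front (a point): middle of the front edge of the station's clear plastic guard roof, at its top, 67 mm above the worktop (underside 63 mm); 49 mm along +x from the station's origin, the roof reaches 72 mm further along +x, 124 mm wide, on aluminium side walls
- carriage (a joint): white jar carriage (block 60 mm along the slide x 104 mm across, top 55 mm above the worktop) that slides along the station's +x under the guard; m, 0 = fully out, 0.085 = fully home against its stop (starts 0 to 10 mm in). It slides with about 2 N of friction and stays where it is left
- well_left (a point): centre of the mouth of the left round well of the carriage, level with its top; 34 mm across, 32 mm deep, with four small bumps on its floor that centre a ball: a ball at home has its centre 22 to 23 mm below this point. Wells are 52 mm apart across the slide; moves with the carriage; its x axis points along the slide, z up
- well_right (a point): the same for the right well (nearer -y)
- handle_top (a point): centre of the top of the red upright handle post of the carriage, 16 mm diameter, 78 mm above the worktop, its upper 50 mm free to grip; 60 mm in front of the wells, moves with the carriage; when home it is 24 mm in front of the guard roof
- bench_timer: bystander: small white bench timer with coloured keys, 64 x 72 x 20 mm, lying loose; origin at the centre of its underside
- tape_roll: bystander: roll of yellow tape, 76 mm across, 19 mm high, lying loose; origin at the centre of its underside
- orange_vial: bystander: small clear vial with an orange cap, 25 mm across, 63 mm tall, standing loose; origin at the centre of its underside
There are look-alikes about, which are no part of the job. What is shaped like the part that bears steel_ball_a_center but turquoise is not meant.

How it is judged:
On the way, in this order (a step that is already met when the one before it is completed fails the run):
1. one steel ball lies in one of the wells, let go, while the carriage is still out (((horizontal distance between steel_ball_a_center and well_left below 0.009 m and z of steel_ball_a_center in the frame of well_left below -0.016 m) or (horizontal distance between steel_ball_a_center and well_right below 0.009 m and z of steel_ball_a_center in the frame of well_right below -0.016 m) or (horizontal distance between steel_ball_b_center and well_left below 0.009 m and z of steel_ball_b_center in the frame of well_left below -0.016 m) or (horizontal distance between steel_ball_b_center and well_right below 0.009 m and z of steel_ball_b_center in the frame of well_right below -0.016 m)) and contact force between the fingers and steel_ball_a below 0.2 N and contact force between the fingers and steel_ball_b below 0.2 N and value of joint carriage below 0.035 m), for 0.1 s.
2. both wells hold one steel ball each, let go, while the carriage is still out ((((horizontal distance between steel_ball_a_center and well_left below 0.009 m and z of steel_ball_a_center in the frame of well_left below -0.016 m) and (horizontal distance between steel_ball_b_center and well_right below 0.009 m and z of steel_ball_b_center in the frame of well_right below -0.016 m)) or ((horizontal distance between steel_ball_b_center and well_left below 0.009 m and z of steel_ball_b_center in the frame of well_left below -0.016 m) and (horizontal distance between steel_ball_a_center and well_right below 0.009 m and z of steel_ball_a_center in the frame of well_right below -0.016 m))) and contact force between the fingers and steel_ball_a below 0.2 N and contact force between the fingers and steel_ball_b below 0.2 N and value of joint carriage below 0.035 m), for 0.2 s.
3. the carriage is fully home (value of joint carriage above 0.081 m), for 0.1 s.
At the end, for the whole second after the job is handed in: One steel ball lies at rest in each well (centre within 9 mm of the well's axis and at least 16 mm below its mouth, either ball in either well), the carriage is home to within 4 mm (joint above 0.081), and the brown ball is still on its cup (within 12 mm) ((((horizontal distance between steel_ball_a_center and well_left below 0.009 m and z of steel_ball_a_center in the frame of well_left below -0.016 m) and (horizontal distance between steel_ball_b_center and well_right below 0.009 m and z of steel_ball_b_center in the frame of well_right below -0.016 m)) or ((horizontal distance between steel_ball_b_center and well_left below 0.009 m and z of steel_ball_b_center in the frame of well_left below -0.016 m) and (horizontal distance between steel_ball_a_center and well_right below 0.009 m and z of steel_ball_a_center in the frame of well_right below -0.016 m))) and contact force between the fingers and steel_ball_a below 0.2 N and contact force between the fingers and steel_ball_b below 0.2 N and linear speed of each of steel_ball_a, steel_ball_b below 0.05 m/s and value of joint carriage above 0.081 m and distance of brown_ball_center from where it was at the start of the episode below 0.012 m); the robot touches nothing.
It fails at once if a steel ball falls from a height (it moves faster than 1.2 m/s while the fingers do not hold it: let go more than about 40 mm above its well) ((linear speed of steel_ball_a above 1.2 m/s and contact force between the fingers and steel_ball_a below 0.2 N) or (linear speed of steel_ball_b above 1.2 m/s and contact force between the fingers and steel_ball_b below 0.2 N)).
It fails at once if the brown ball is moved from its cup (more than 12 mm) (distance of brown_ball_center from where it was at the start of the episode above 0.012 m).
It fails at once if the timer, the tape roll or the orange-capped vial is pushed more than 30 mm or the vial is tipped over (distance of any of bench_timer, tape_roll, orange_vial from where it was at the start of the episode above 0.03 m or angle between orange_vial's own z axis and vertical above 0.5 rad).
It also fails if it takes over 64 s, if anything falls off the work surface, if the arm or the gripper's body presses on something with over 40 N, if the wrist force passes 120 N, or if a joint passes its speed limit or range.

## Working session

There is one attempt and no reset: what is moved stays moved. The work goes in short steps, Python scripts to look and compute and a tool call to move; the robot and the scene stay as the last step left them, time stands still between calls to the robot, and variables do not carry over. Pictures are saved under pics/ and viewed, at most 10 in all, crops included, and the job is handed in when it is done.

Besides the shell and the picture viewer there is one more tool, called after "Emit:" in YAML: its name, and indented under it one key for each argument. servo_tool: Moves the arm, as the interface text tells. Shifts and turns lie within -1 to 1; 1 stands for 250 mm of shift or 180 degrees of turn. Its arguments: {"type":"object","properties":{"steps":{"type":"array"}},"required":["steps"]}

```bash
mkdir -p pics; cat > h.py <<'E'
import numpy as np, cv2
from cell import bot
from scipy.spatial.transform import Rotation as R
def rot(q): return R.from_quat([q[1],q[2],q[3],q[0]]).as_matrix()
def campose(name):
    c=bot.get_calibration(name); K=np.array(c["camera_matrix"])
    if name=="wrist":
        s=bot.get_state(); T=np.eye(4); T[:3,:3]=rot(s["tool_rot"]); T[:3,3]=s["tcp_pos"]
        M=T@np.array(c["hand_eye"]); return K,M[:3,:3],M[:3,3],c
    return K,rot(c["orientation"]),np.array(c["position"]),c
def ray(cp,u,v):
    K,Rm,p,c=cp; d=c.get("distortion")
    x=cv2.undistortPoints(np.array([[[u,v]]],float),K,np.array(d,float) if d is not None else None)[0,0]
    w=Rm@np.array([x[0],-x[1],-1.]); return p,w/np.linalg.norm(w)
def onz(cp,u,v,z):
    p,d=ray(cp,u,v); return p+d*(z-p[2])/d[2]
def proj(cp,P):
    K,Rm,p,c=cp; q=Rm.T@(np.array(P)-p); q=np.array([q[0],-q[1],-q[2]]); q=K@q; return q[:2]/q[2]
def snap(name,f):
    cp=campose(name); im=bot.snapshot(name); cv2.imwrite("pics/"+f,im[:,:,::-1]); return cp,im
E
python3 - <<'E'
from h import *
for n in("scene","side","wrist"):
    cp,im=snap(n,n+"0.png"); print(n,cp[0].round(1).tolist(),cp[1].round(3).tolist(),cp[2].round(3),cp[3].keys())
s=bot.get_state();print(s["tcp_pos"],s["tool_rot"],s["finger_gap"],s["time_s"],rot(s["tool_rot"]).round(3))
E
```

```text
scene [[495.4, 0.0, 250.8], [0.0, 495.4, 187.5], [0.0, 0.0, 1.0]] [[-0.749, 0.392, -0.534], [-0.662, -0.412, 0.626], [0.025, 0.823, 0.568]] [-0.174  1.131  0.836] dict_keys(['camera_matrix', 'position', 'orientation'])
side [[408.2, 0.0, 256.6], [0.0, 408.2, 186.7], [0.0, 0.0, 1.0]] [[0.833, 0.312, -0.458], [-0.554, 0.459, -0.695], [-0.007, 0.832, 0.555]] [ 0.131 -0.323  0.588] dict_keys(['camera_matrix', 'position', 'orientation'])
wrist [[287.3, 0.0, 251.4], [0.0, 287.3, 197.1], [0.0, 0.0, 1.0]] [[0.397, 0.884, 0.245], [-0.918, 0.384, 0.104], [-0.002, -0.266, 0.964]] [ 0.356 -0.634  0.383] dict_keys(['camera_matrix', 'hand_eye'])
[ 0.28800942 -0.66490206  0.18417891] [-5.64679029e-04  9.79181429e-01  2.02986155e-01 -1.74257574e-04] 0.09275812876285801 0.15 [[ 0.918  0.398 -0.001]
 [ 0.398 -0.918  0.001]
 [-0.    -0.001 -1.   ]]
```

View pics/scene0.png

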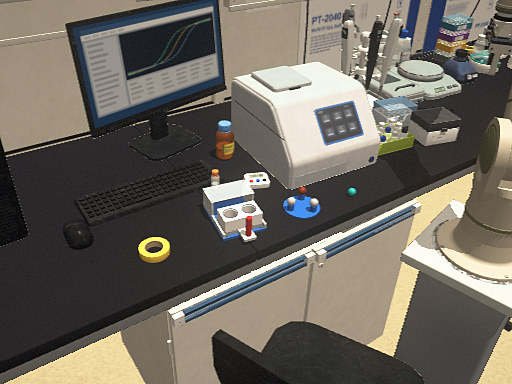

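View pics/side0.png

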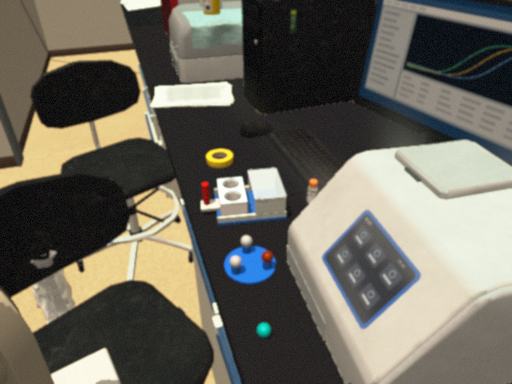

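The scene picture shows the steel balls at about (291,203) and (314,204), the brown ball at (302,191), the handle at (249,225) and the wells at (231,213) and (250,209). The side picture shows the steel balls at (246,241) and (236,262), the brown ball at (267,256), the handle at (206,186) and the wells at (231,184) and (231,197). The turquoise decoy is off to the side.

```bash
python3 - <<'E'
from h import *
S=campose("scene"); D=campose("side")
a=cv2.imread("pics/scene0.png");b=cv2.imread("pics/side0.png")
def tri(p,q):
    o1,d1=ray(S,*p);o2,d2=ray(D,*q)
    t=np.linalg.lstsq(np.c_[d1,-d2],o2-o1,rcond=None)[0];x=o1+d1*t[0];y=o2+d2*t[1]
    return ((x+y)/2).round(4),round(np.linalg.norm(x-y),4)
for n,p,q,z in [("s1",(291,203.5),(236,262),.034),("s1'",(291,203.5),(246,241),.034),("s2",(314,204.5),(236,262),.034),("brown",(302.5,191),(267,256),.034),("handle",(249.5,218),(206,183),.078),("wellA",(231,213),(231,184),.055),("wellB",(250,209),(231,197),.055),("vial",(215,171),(313,181),.06),("tape",(154,249),(220,158),.0095),("machine corner",(287,183),(289,237),0),("turq",(352,192),(263,329),.012)]:
    print(n,tri(p,q),"scene",onz(S,*p,z).round(4),"side",onz(D,*q,z).round(4))
for n,im,(x,y,w,h) in[("scene",a,(185,150,150,110)),("side",b,(185,140,130,160))]:
    k=4 if n=="scene" else 3.7
    cv2.imwrite(f"pics/{n}c.png",cv2.resize(im[y:y+h,x:x+w],None,fx=k,fy=k,interpolation=cv2.INTER_CUBIC))
E
```

```text
s1 (array([0.4455, 0.2094, 0.0091]), np.float64(0.0391)) scene [0.4506 0.228  0.034 ] side [0.4113 0.1755 0.034 ]
s1' (array([0.4593, 0.2196, 0.0281]), np.float64(0.0064)) scene [0.4506 0.228  0.034 ] side [0.4595 0.2158 0.034 ]
s2 (array([0.4106, 0.1792, 0.0278]), np.float64(0.0068)) scene [0.402  0.1883 0.034 ] side [0.4113 0.1755 0.034 ]
brown (array([0.4675, 0.1553, 0.033 ]), np.float64(0.0051)) scene [0.4634 0.1581 0.034 ] side [0.4699 0.1558 0.034 ]
handle (array([0.4613, 0.3921, 0.0756]), np.float64(0.0078)) scene [0.4543 0.3964 0.078 ] side [0.4644 0.3923 0.078 ]
wellA (array([0.526 , 0.3884, 0.053 ]), np.float64(0.0034)) scene [0.5219 0.3913 0.055 ] side [0.5266 0.3873 0.055 ]
wellB (array([0.4998, 0.3428, 0.0533]), np.float64(0.001)) scene [0.4976 0.3448 0.055 ] side [0.4992 0.341  0.055 ]
vial (array([0.6897, 0.2818, 0.0595]), np.float64(0.0022)) scene [0.6875 0.2832 0.06  ] side [0.6907 0.2822 0.06  ]
tape (array([0.6033, 0.5834, 0.008 ]), np.float64(0.0019)) scene [0.6006 0.5848 0.0095] side [0.6033 0.582  0.0095]
machine corner (array([0.5225, 0.1628, 0.0439]), np.float64(0.016)) scene [0.5499 0.1152 0.    ] side [0.5647 0.2073 0.    ]
turq (array([0.3754, 0.0341, 0.0119]), np.float64(0.0046)) scene [0.3726 0.0355 0.012 ] side [0.3778 0.0349 0.012 ]
```

View pics/scenec.png

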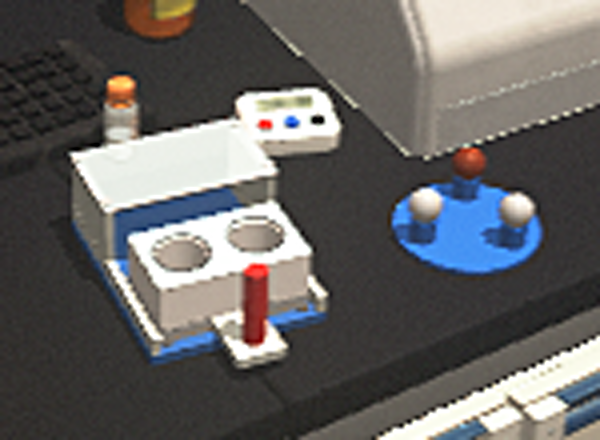

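View pics/sidec.png

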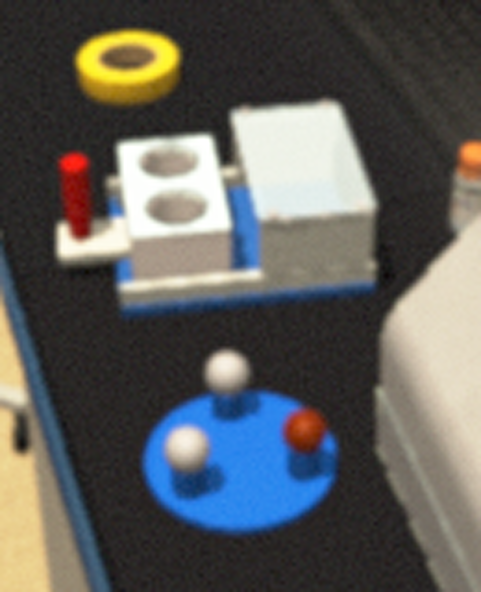

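```bash
python3 - <<'E'
from h import *
S=campose("scene"); D=campose("side")
for n,p in[("mach corner",(289,188.5)),("mach front right",(378,165)),("rack",(382,153)),("rack r",(412,145)),("box",(440,145)),("box r",(460,130)),("edge1",(420,205)),("edge2",(175,318))]: print(n,onz(S,*p,0).round(3))
for p in[(322,384),(289,240),(300,300)]: print("side",onz(D,*p,0).round(3))
print("mach top heights: y-plane ray",onz(S,380,150,.1),onz(S,236,78,.25),onz(S,345,88,.25))
c=bot.get_calibration("wrist");print(np.array(c["hand_eye"]).round(3))
w=cv2.imread("pics/wrist0.png")
E
```

```text
mach corner [0.527 0.134 0.   ]
mach front right [ 0.401 -0.17   0.   ]
rack [ 0.429 -0.247  0.   ]
rack r [ 0.381 -0.369  0.   ]
box [ 0.31  -0.437  0.   ]
box r [ 0.304 -0.596 -0.   ]
edge1 [ 0.203 -0.06   0.   ]
edge2 [0.405 0.689 0.   ]
side [ 0.401 -0.088  0.   ]
side [0.559 0.199 0.   ]
side [0.475 0.056 0.   ]
mach top heights: y-plane ray [ 0.37040409 -0.09386816  0.1       ] [0.80156524 0.0735917  0.25      ] [ 0.51995294 -0.09940787  0.25      ]
[[-0.     0.964  0.266  0.075]
 [ 1.    -0.     0.001 -0.001]
 [ 0.001  0.266 -0.964 -0.199]
 [ 0.     0.     0.     1.   ]]
```

View pics/wrist0.png

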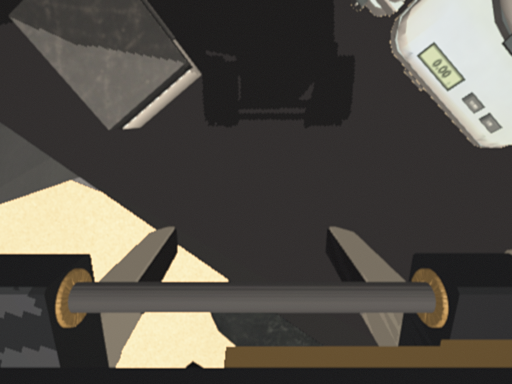

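The wrist view shows the open fingers and a scale at upper right. Next I go up and over the machine, turning the tool so its x axis points towards the robot's left.

Emit:
servo_tool:
  steps:
    - [0.08,0,0,-1,0,0,0]
    - [0.08,0,0,-1,0,0,0]
    - [0.08,0,0,-1,0,0,0]
    - [0.08,0,0,-1,0,0,0]
    - [0.08,0,0,-1,0,0,0]
    - [0.08,0.78,-0.68,-1,0,0,-0.25]
    - [0.08,0.78,-0.68,-1,0,0,-0.25]
    - [0.08,0.78,-0.68,-1,0,0,-0.25]

```text
time_s: 0.95
tcp_pos: [0.3531, -0.5282, 0.4348]
tool_rot: [0.0, 0.908, 0.419, -0.0]
ft_force: [-0.2, 0.2, -0.1]
finger_gap: 0.0501
grasp_force: 0.0
```

```bash
cat >> h.py <<'E'
def rel(x,y,z,yaw):
    s=bot.get_state(); Rm=rot(s["tool_rot"]); a=np.deg2rad(yaw)
    T=np.array([[np.cos(a),np.sin(a),0],[np.sin(a),-np.cos(a),0],[0,0,-1.]])
    d=Rm.T@(np.array([x,y,z])-s["tcp_pos"])
    w=R.from_matrix(Rm.T@T).as_rotvec()
    print("now",np.round(s["tcp_pos"],4),"gap",round(s["finger_gap"],4),"F",np.round(s["ft_force"],1),"t",s["time_s"],"| shift",(d/.25).round(3),"turn",(w/np.pi).round(3),"rows",round(np.linalg.norm(d)/.05,1),round(np.linalg.norm(w)/.15,1))
E
python3 -c "
from h import *
rel(.40,-.43,.434,70);rel(.47,-.17,.434,110)
print(np.round(bot.get_state()['joint_positions'],2))"
```

```text
now [ 0.3531 -0.5282  0.4348] gap 0.0501 F [-0.2  0.2 -0.1] t 0.95 | shift [ 0.421 -0.112  0.003] turn [ 0.     0.    -0.114] rows 2.2 2.4
now [ 0.3531 -0.5282  0.4348] gap 0.0501 F [-0.2  0.2 -0.1] t 0.95 | shift [ 1.393 -0.575  0.003] turn [-0.     0.    -0.336] rows 7.5 7.0
[ 0.98  0.32 -0.12  1.46  0.04  1.37  0.15]
```

Emit:
servo_tool:
  steps:
    - [0.08,1,-0.42,0,0,0,-0.25]
    - [0.08,1,-0.42,0,0,0,-0.25]
    - [0.08,1,-0.42,0,0,0,-0.25]
    - [0.08,1,-0.42,0,0,0,-0.25]
    - [0.08,1,-0.42,0,0,0,-0.25]
    - [0.08,1,-0.42,0,0,0,-0.25]

```text
time_s: 1.55
tcp_pos: [0.4378, -0.2671, 0.4352]
tool_rot: [0.0, 0.677, 0.736, 0.0]
ft_force: [0.6, -0.2, -0.5]
finger_gap: 0.0506
grasp_force: 0.0
```

```bash
python3 -c "
from h import *
rel(.47,-.0,.434,130);rel(.45,.20,.434,150)"
```

```text
now [ 0.4378 -0.2671  0.4352] gap 0.0506 F [ 0.6 -0.2 -0.5] t 1.55 | shift [1.054 0.218 0.006] turn [ 0.    -0.    -0.196] rows 5.4 4.1
now [ 0.4378 -0.2671  0.4352] gap 0.0506 F [ 0.6 -0.2 -0.5] t 1.55 | shift [1.858 0.205 0.006] turn [ 0.    -0.    -0.307] rows 9.3 6.4
```

Emit:
servo_tool:
  steps:
    - [0.08,1,0.2,0,0,0,-0.31]
    - [0.08,1,0.2,0,0,0,-0.31]
    - [0.08,1,0.2,0,0,0,-0.31]
    - [0.08,1,0.2,0,0,0,-0.31]
    - [0.08,1,0.2,0,0,0,-0.31]
    - [0.08,1,0.2,0,0,0,-0.31]
    - [0.08,1,0.2,0,0,0,-0.31]

```text
time_s: 2.25
tcp_pos: [0.4682, -0.0173, 0.4348]
tool_rot: [0.0, 0.255, 0.967, 0.0]
ft_force: [-0.3, -0.6, -0.1]
finger_gap: 0.0501
grasp_force: 0.0
```

```bash
python3 -c "
from h import *
rel(.47,.20,.30,150.5)"
```

```text
now [ 0.4682 -0.0173  0.4348] gap 0.0501 F [-0.3 -0.6 -0.1] t 2.25 | shift [0.422 0.76  0.539] turn [ 0.  0. -0.] rows 5.1 0.0
```

Emit:
servo_tool:
  steps:
    - [0.08,0.48,1,0.25,0,0,0]
    - [0.08,0.48,1,0.5,0,0,0]
    - [0.08,0.48,1,0.7,0,0,0]
    - [0.08,0.48,1,0.7,0,0,0]
    - [0.08,0.48,1,0.7,0,0,0]
    - [0.08,0.48,1,0.7,0,0,0]
    - [0.08,0.48,1,0.7,0,0,0]
    - [0.08,0.48,1,0.7,0,0,0]

```text
time_s: 3.05
tcp_pos: [0.4877, 0.2601, 0.2568]
tool_rot: [-0.002, 0.257, 0.966, -0.001]
ft_force: [-0.3, -0.8, 0.7]
finger_gap: 0.0503
grasp_force: 0.0
```

```bash
python3 -c "
from h import *
rel(.47,.20,.30,150.5)
cp,im=snap('wrist','w1.png')
for P in[(.458,.222,.034),(.409,.182,.034),(.467,.157,.034),(.526,.388,.055),(.4998,.3428,.055),(.461,.393,.078)]:print(P,proj(cp,P).round(0))
np.savez('w1.npz',K=cp[0],R=cp[1],p=cp[2])
"
```

```text
now [0.4877 0.2601 0.2568] gap 0.0503 F [-0.3 -0.8  0.7] t 3.05 | shift [-0.057 -0.244 -0.172] turn [-0.001 -0.001 -0.002] rows 1.5 0.0
(0.458, 0.222, 0.034) [218. 166.]
(0.409, 0.182, 0.034) [178. 150.]
(0.467, 0.157, 0.034) [185. 192.]
(0.526, 0.388, 0.055) [345. 151.]
(0.4998, 0.3428, 0.055) [307. 151.]
(0.461, 0.393, 0.078) [332. 106.]
```

View pics/w1.png

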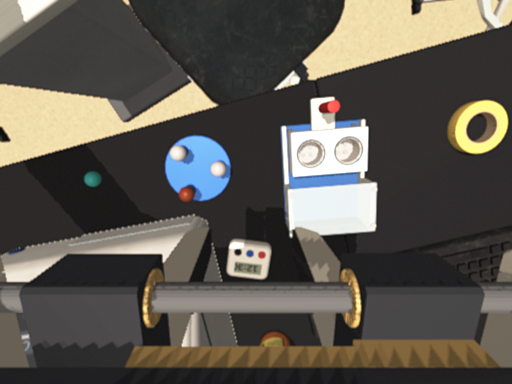

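The wrist view shows the steel balls at (179,153) and (219,169), the brown ball at (187,194), the well mouths at (311,153) and (348,150) and the handle top at (332,106). All match the predictions to within a few pixels.

```bash
python3 - <<'E'
from h import *
d=np.load('w1.npz');cp=(d['K'],d['R'],d['p'],{})
im=cv2.imread('pics/w1.png');h=cv2.cvtColor(im,cv2.COLOR_BGR2HSV)
def cen(m,box):
    x,y,w,hh=box;n,l,s,c=cv2.connectedComponentsWithStats(m[y:y+hh,x:x+w].astype(np.uint8))
    i=1+np.argmax(s[1:,4]);return c[i]+[x,y],s[i]
low=(h[...,1]<90)&(h[...,2]>60)
for n,b in[("sA",(168,142,22,22)),("sB",(208,158,22,22))]:
    c,s=cen(low,b);print(n,c,s[2:],onz(cp,*c,.034).round(4))
m=(h[...,1]>120)&((h[...,0]<15)|(h[...,0]>170))
c,s=cen(m,(176,182,24,22));print("br",c,s[2:],onz(cp,*c,.034).round(4))
c,s=cen((h[...,1]>150)&((h[...,0]<8)|(h[...,0]>172)),(318,96,26,22));print("handle",c,s[2:],)
g=cv2.medianBlur(cv2.cvtColor(im,cv2.COLOR_BGR2GRAY),3)
big=cv2.resize(g[120:185,275:385],None,fx=5,fy=5,interpolation=cv2.INTER_CUBIC)
cc=cv2.HoughCircles(big,cv2.HOUGH_GRADIENT,1,100,param1=80,param2=20,minRadius=50,maxRadius=85)[0]
W=[]
for x,y,r in cc[:4]:
    P=onz(cp,275+x/5,120+y/5,.055);W.append(P);print("well",275+x/5,120+y/5,r/5,P.round(4))
blue=cv2.inRange(h,(100,120,60),(125,255,255));c,s=cen(blue>0,(150,120,90,90));print("stand",c,s,onz(cp,*(s[:2]+[150,120]+s[2:4]/2),.006).round(4))
big=cv2.cvtColor(cv2.resize(im[90:220,150:390],None,fx=3,fy=3,interpolation=cv2.INTER_CUBIC),cv2.COLOR_BGR2RGB)
print(onz(cp,332,106,.078))
E
```

```text
sA [177.64655172 152.43103448] [ 19  16 232] [0.4118 0.1804 0.034 ]
sB [217.68899522 168.53588517] [ 16  16 209] [0.4611 0.2187 0.034 ]
br [186.02209945 194.21546961] [ 16  15 181] [0.4708 0.1563 0.034 ]
handle [330.32994924 106.53807107] [ 21  13 197]
well 310.5 154.3 13.92 [0.5064 0.3452 0.055 ]
well 349.5 149.5 13.639999 [0.5273 0.395  0.055 ]
stand [198.2048951 167.4465035] [  14   15   67   67 2860] [0.4476 0.1858 0.006 ]
[0.46110468 0.39309838 0.078     ]
```

```bash
python3 -c "
from h import *
rel(.461,.2187,.10,157.5)"
```

```text
now [0.4884 0.2584 0.2582] gap 0.0507 F [0.5 0.2 1.5] t 3.1 | shift [ 0.015 -0.191  0.633] turn [-0.001 -0.001 -0.041] rows 3.3 0.9
```

Emit:
servo_tool:
  steps:
    - [0.08,0.015,-0.19,0.2,0,0,-0.04]
    - [0.08,0.015,-0.19,0.4,0,0,-0.04]
    - [0.08,0.015,-0.19,0.63,0,0,-0.04]
    - [0.08,0.015,-0.19,0.63,0,0,-0.04]
    - [0.08,0.015,-0.19,0.63,0,0,-0.04]
    - [0.08,0.015,-0.19,0.63,0,0,-0.04]

```text
time_s: 3.7
tcp_pos: [0.4631, 0.2177, 0.1033]
tool_rot: [0.0, 0.198, 0.98, -0.0]
ft_force: [-0.1, 0.1, 1.2]
finger_gap: 0.0504
grasp_force: 0.0
```

```bash
python3 - <<'E'
from h import *
rel(.461,.2187,.018,157.5)
cp,im=snap('wrist','w2.png')
print(proj(cp,(.461,.2187,.034)))
h=cv2.cvtColor(im,cv2.COLOR_RGB2HSV)
u,v=proj(cp,(.461,.2187,.034)).astype(int)
w=((h[...,1]<90)&(h[...,2]>60)).astype(np.uint8)[v-22:v+22,u-22:u+22]
n,l,s,c=cv2.connectedComponentsWithStats(w)
for i in range(1,n):
    if s[i,4]>80: q=c[i]+[u-22,v-22];print(s[i],q,onz(cp,*q,.034).round(4))
E
```

```text
now [0.4631 0.2177 0.1033] gap 0.0504 F [-0.1  0.1  1.2] t 3.7 | shift [0.009 0.    0.341] turn [ 0.     0.    -0.002] rows 1.7 0.0
[250.06788162 194.72632031]
[ 11  10  24  25 479] [250.59916493 194.31106472] [0.4608 0.2193 0.034 ]
```

View pics/w2.png

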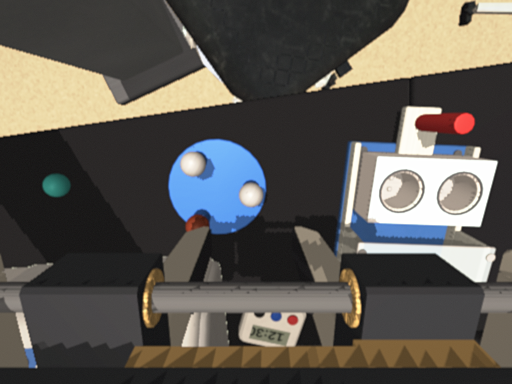

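The ball sits at (251,194), under the gripper and where I measured it, and the station lines up with the tool. I descend and grip.

Emit:
servo_tool:
  steps:
    - [0.08,0.01,0,0.15,0,0,0]
    - [0.08,0.01,0,0.28,0,0,0]
    - [0.08,0.01,0,0.34,0,0,0]
    - [0.08,0.01,0,0.34,0,0,0]
    - [-0.8,0.01,0,0.34,0,0,0]
    - [-0.8,0.01,0,0.34,0,0,0]
    - [-0.8,0.01,0,0.34,0,0,0]
    - [-0.8,0.01,0,0.34,0,0,0]

```text
time_s: 4.55
tcp_pos: [0.4605, 0.2193, 0.0181]
tool_rot: [0.001, 0.198, 0.98, 0.0]
ft_force: [-0.8, 0.1, -0.1]
finger_gap: 0.0225
grasp_force: 0.0
```

Emit:
servo_tool:
  steps:
    - [-0.8,0,0,0,0,0,0]
    - [-0.8,0,0,0,0,0,0]
    - [-0.8,0,0,-0.1,0,0,0]
    - [-0.8,0,0,-0.25,0,0,0]
    - [-0.8,0,0,-0.4,0,0,0]
    - [-0.8,0,0,-0.4,0,0,0]

```text
time_s: 5.15
tcp_pos: [0.4616, 0.2206, 0.1211]
tool_rot: [0.002, 0.198, 0.98, 0.002]
ft_force: [0.4, 0.8, -0.6]
finger_gap: 0.0093
grasp_force: 0.0
```

```bash
python3 -c "
from h import *
rel(.507,.346,.118,157.5);print(bot.get_state()['grasp_force'])"
```

```text
now [0.4616 0.2206 0.1211] gap 0.0093 F [ 0.4  0.8 -0.6] t 5.15 | shift [0.027 0.533 0.015] turn [ 0.001  0.001 -0.002] rows 2.7 0.1
0.0
```

The fingers closed past the ball's size (gap 9 mm), so I have to look.

```bash
python3 -c "
from h import *
cp,im=snap('wrist','w3.png')
bot_=snap('side','s3.png')
big=cv2.resize(bot_[1][190:310,180:330],None,fx=2.5,fy=2.5)[:,:,::-1]
a=im[90:260,120:320,::-1]; a=cv2.resize(a,(400,340));big=cv2.resize(big,(380,304))
c=np.zeros((340,780,3),np.uint8);c[:,:400]=a;c[:304,400:]=big;cv2.imwrite('pics/c3.png',c)"
```

```text
(no output)
```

View pics/c3.png

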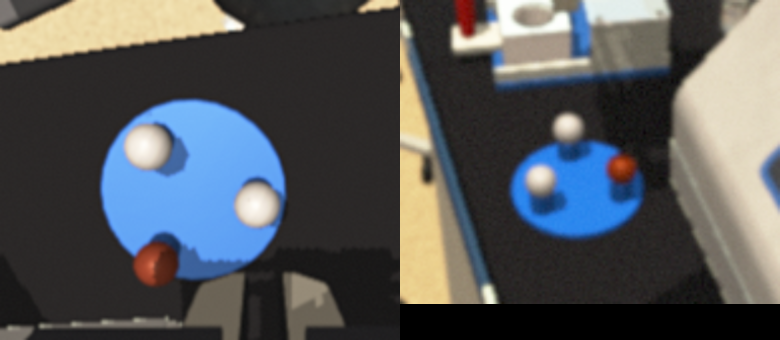

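The ball is still on its cup, so the fingers passed beside it or above it. I compare the seen fingertips with the projected TCP, using the fixed cameras too.

```bash
python3 -c "
from h import *
s=bot.get_state();p=np.array(s['tcp_pos']);Rm=rot(s['tool_rot'])
cps=campose('wrist');w=cv2.imread('pics/w3.png')
S,si=snap('scene','sc4.png');D,di=snap('side','sd4.png')
out=np.zeros((400,800,3),np.uint8)
def pane(im,cp,x0,y0,w_,h_,k,ox):
    a=cv2.resize(im[y0:y0+h_,x0:x0+w_],None,fx=k,fy=k,interpolation=cv2.INTER_CUBIC)
    for P,c in((p,(0,255,0)),(p-.019*Rm[:,2],(255,0,255)),((.461,.219,.034),(255,255,0))):
        u=(proj(cp,P)-[x0,y0]+.5)*k; cv2.circle(a,tuple(int(t) for t in u),3,c,1)
    out[:a.shape[0],ox:ox+a.shape[1]]=a
pane(w,cps,170,150,160,150,1.7*1,0)
pane(si[:,:,::-1],S,240,130,110,100,2.4,272)
pane(di[:,:,::-1],D,190,160,110,120,2.4,536)
cv2.imwrite('pics/c4.png',out)
J=s['joint_positions'];print(p,Rm.round(3),np.round(J,3))"
```

```text
[0.46036471 0.21900892 0.11783851] [[-0.922  0.388  0.002]
 [ 0.388  0.922  0.   ]
 [-0.001  0.001 -1.   ]] [-0.066  0.519 -0.687  2.124  0.532  0.671  0.056]
```

View pics/c4.png

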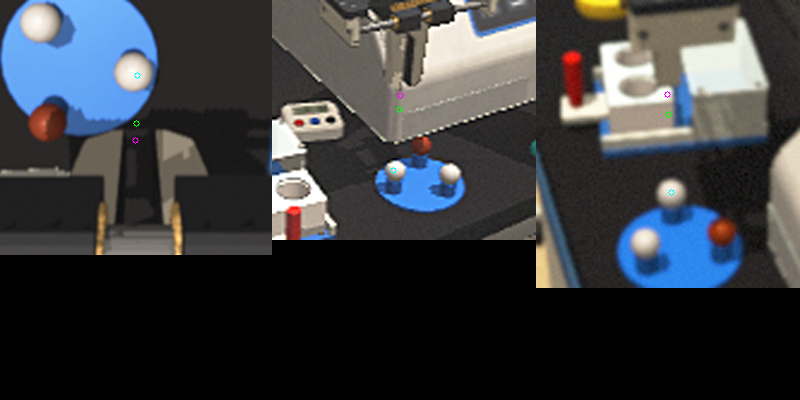

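In the pictures the fingertips end about 3 cm above the reported TCP while the gripper isn't fully shut, so the grip closed above the ball. I reopen and go lower in guarded steps.

Emit:
servo_tool:
  steps:
    - [0.08,0,0,0,0,0,0]
    - [0.08,0,0,0,0,0,0]
    - [0.08,0,0,0,0,0,0]
    - [0.08,0,0,0.15,0,0,0]
    - [0.08,0,0,0.3,0,0,0]
    - [0.08,0,0,0.4,0,0,0]
    - [0.08,0,0,0.42,0,0,0]
    - [0.08,0,0,0.44,0,0,0]

```text
time_s: 6.15
tcp_pos: [0.4596, 0.2195, 0.007]
tool_rot: [-0.0, 0.197, 0.98, -0.0]
ft_force: [0.4, 0.3, 0.2]
finger_gap: 0.0499
grasp_force: 0.0
```

Emit:
servo_tool:
  steps:
    - [0.08,0,0,0,0,0,0]
    - [-0.5,0,0,0,0,0,0]
    - [-0.8,0,0,0,0,0,0]
    - [-0.8,0,0,0,0,0,0]
    - [-0.8,0,0,0,0,0,0]
    - [-0.8,0,0,0,0,0,0]

```text
time_s: 6.75
tcp_pos: [0.46, 0.2189, 0.0075]
tool_rot: [0.0, 0.198, 0.98, -0.0]
ft_force: [-1.5, -0.4, 4.3]
finger_gap: 0.0151
grasp_force: 11.6
```

The pads caught only the ball's top (gap 15 mm). The real tips are about 36 mm above the reported TCP. I reopen and go another ~25 mm lower, in small steps.

Emit:
servo_tool:
  steps:
    - [0.08,0,0,0,0,0,0]
    - [0.08,0,0,0,0,0,0]
    - [0.08,0,0,0,0,0,0]
    - [0.08,0,0,0.02,0,0,0]
    - [0.08,0,0,0.04,0,0,0]
    - [0.08,0,0,0.04,0,0,0]

```text
time_s: 7.35
tcp_pos: [0.4595, 0.2191, -0.0035]
tool_rot: [-0.0, 0.198, 0.98, -0.0]
ft_force: [0.6, 0.1, -0.9]
finger_gap: 0.05
grasp_force: 0.0
```

```bash
python3 - <<'E'
from h import *
rel(.461,.219,-.012,157.5)
S,si=snap('scene','sc5.png');D,di=snap('side','sd5.png')
p=bot.get_state()['tcp_pos']
out=np.zeros((480,800,3),np.uint8)
for im,cp,ox,x0,y0,n in((si,S,0,255,155,80),(di,D,400,205,195,80)):
    a=cv2.resize(im[y0:y0+n,x0:x0+n,::-1],(400,400),interpolation=cv2.INTER_CUBIC)
    u=(proj(cp,p)-[x0,y0]+.5)*400/n; cv2.circle(a,tuple(int(t) for t in u),4,(0,255,0),1)
    out[:400,ox:ox+400]=a
cv2.imwrite('pics/c5.png',out)
E
```

```text
now [ 0.4595  0.2191 -0.0035] gap 0.05 F [ 0.6  0.1 -0.9] t 7.35 | shift [-0.006  0.002  0.034] turn [-0.    -0.    -0.002] rows 0.2 0.0
```

View pics/c5.png

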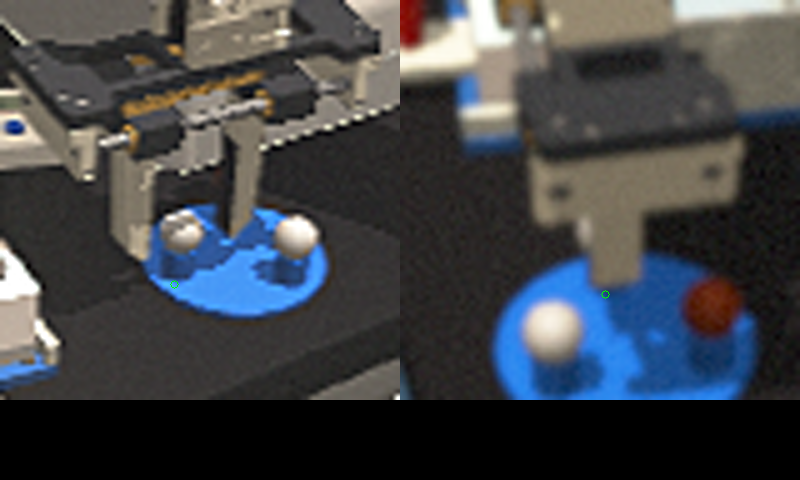

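The picture shows the open fingers straddling the ball, the tips a few mm below its centre (scene panel, ball at (182,232), tips at about (185,245)). I go 9 mm lower and close.

Emit:
servo_tool:
  steps:
    - [0.08,-0.006,0,0.015,0,0,0]
    - [0.08,-0.006,0,0.036,0,0,0]
    - [0.08,-0.006,0,0.036,0,0,0]
    - [-0.4,-0.006,0,0.036,0,0,0]
    - [-0.8,-0.006,0,0.036,0,0,0]
    - [-0.8,-0.006,0,0.036,0,0,0]
    - [-0.8,-0.006,0,0.036,0,0,0]
    - [-0.8,-0.006,0,0.036,0,0,0]

```text
time_s: 8.25
tcp_pos: [0.4611, 0.2182, -0.0116]
tool_rot: [0.0, 0.198, 0.98, -0.0]
ft_force: [-0.4, -1.0, 1.5]
finger_gap: 0.0228
grasp_force: 30.0
```

Gripped: 30 N at a 23 mm gap. I lift and carry it to the right well.

Emit:
servo_tool:
  steps:
    - [-0.8,0,0,-0.05,0,0,0]
    - [-0.8,0,0,-0.2,0,0,0]
    - [-0.8,0,0,-0.36,0,0,0]
    - [-0.8,0,0,-0.36,0,0,0]

```text
time_s: 8.65
tcp_pos: [0.4631, 0.22, 0.0821]
tool_rot: [0.002, 0.198, 0.98, 0.002]
ft_force: [0.1, -0.0, -0.3]
finger_gap: 0.0222
grasp_force: 30.0
```

```bash
python3 -c "
from h import *
rel(.507,.346,.080,157.5)"
```

```text
now [0.4631 0.22   0.0821] gap 0.0222 F [ 0.1 -0.  -0.3] t 8.65 | shift [0.034 0.533 0.011] turn [ 0.002  0.001 -0.002] rows 2.7 0.1
```

Emit:
servo_tool:
  steps:
    - [-0.8,0.01,0.15,0,0,0,0]
    - [-0.8,0.02,0.3,0,0,0,0]
    - [-0.8,0.03,0.44,0,0,0,0]
    - [-0.8,0.03,0.54,0,0,0,0]
    - [-0.8,0.03,0.54,0,0,0,0]
    - [-0.8,0.03,0.54,0,0,0,0]

```text
time_s: 9.25
tcp_pos: [0.5061, 0.3457, 0.0774]
tool_rot: [-0.0, 0.197, 0.98, -0.001]
ft_force: [-0.4, 0.8, -0.7]
finger_gap: 0.0222
grasp_force: 30.0
```

```bash
python3 - <<'E'
from h import *
cp,im=snap('wrist','w6.png')
rel(.507,.346,.033,157.5)
D,di=snap('side','sd6.png');S,si=snap('scene','sc6.png')
g=cv2.medianBlur(cv2.cvtColor(im,cv2.COLOR_RGB2GRAY),3)
for P in((.507,.346,.055),(.527,.394,.055)):
    u,v=proj(cp,P);print('pred',u,v)
    x0,y0=int(u)-40,int(v)-40
    b=cv2.resize(g[y0:y0+80,x0:x0+80],None,fx=4,fy=4,interpolation=cv2.INTER_CUBIC)
    cc=cv2.HoughCircles(b,cv2.HOUGH_GRADIENT,1,60,param1=80,param2=25,minRadius=50,maxRadius=120)
    if cc is not None:
        for x,y,r in cc[0][:3]: print(x0+x/4,y0+y/4,r/4,onz(cp,x0+x/4,y0+y/4,.055).round(4))
E
```

```text
now [0.5061 0.3448 0.0775] gap 0.0221 F [-0.  -0.7 -0.7] t 9.3 | shift [-0.002  0.006  0.178] turn [-0.001 -0.    -0.002] rows 0.9 0.0
pred 250.56270625449085 213.30693664150948
252.375 211.375 22.35 [0.506 0.348 0.055]
pred 314.567543711418 213.1745425772866
312.375 212.875 21.85 [0.5261 0.3924 0.055 ]
```

Emit:
servo_tool:
  steps:
    - [-0.8,0,0.005,0.08,0,0,0]
    - [-0.8,0,0.005,0.15,0,0,0]
    - [-0.8,0,0.005,0.178,0,0,0]
    - [-0.8,0,0.005,0.178,0,0,0]
    - [-0.8,0,0.005,0.178,0,0,0]

```text
time_s: 9.9
tcp_pos: [0.5072, 0.347, 0.0343]
tool_rot: [0.0, 0.198, 0.98, 0.0]
ft_force: [-0.1, -0.2, -1.0]
finger_gap: 0.0226
grasp_force: 30.0
```

Emit:
servo_tool:
  steps:
    - [0.08,0,0,0,0,0,0]
    - [0.08,0,0,0,0,0,0]
    - [0.08,0,0,0,0,0,0]
    - [0.08,0,0,0,0,0,0]
    - [0.08,0,0,-0.2,0,0,0]
    - [0.08,0,0,-0.3,0,0,0]
    - [0.08,0,0,-0.3,0,0,0]

```text
time_s: 10.6
tcp_pos: [0.5085, 0.3488, 0.1124]
tool_rot: [0.002, 0.198, 0.98, 0.002]
ft_force: [0.4, 0.1, -0.2]
finger_gap: 0.0504
grasp_force: 0.0
```

```bash
python3 - <<'E'
from h import *
rel(.412,.181,.108,157.5)
cp,im=snap('wrist','w7.png')
np.savez('w7.npz',K=cp[0],R=cp[1],p=cp[2])
h=cv2.cvtColor(im,cv2.COLOR_RGB2HSV)
for n,P in(("rwell",(.507,.346,.055)),("lwell",(.527,.394,.055)),("sA",(.412,.181,.034)),("brown",(.471,.156,.034)),("sB cup",(.461,.219,.034))):
    u,v=proj(cp,P);print(n,u.round(),v.round(),end=' ')
    if 20<v<364 and 20<u<490:
        q=h[int(v)-14:int(v)+15:7,int(u)-14:int(u)+15:7];print('V',q[...,2].tolist(),'S',q[2].tolist())
E
```

```text
now [0.5085 0.3488 0.1124] gap 0.0504 F [ 0.4  0.1 -0.2] t 10.6 | shift [ 0.096 -0.768  0.013] turn [ 0.002  0.001 -0.002] rows 3.9 0.1
rwell 246.0 200.0 V [[207, 204, 226, 160, 187], [167, 241, 251, 218, 250], [122, 217, 235, 170, 172], [121, 150, 182, 172, 195], [141, 227, 173, 238, 210]] S [[14, 36, 122], [16, 33, 217], [17, 21, 235], [17, 30, 170], [14, 40, 172]]
lwell 302.0 200.0 V [[135, 241, 238, 168, 152], [250, 247, 247, 247, 145], [243, 244, 241, 217, 152], [162, 233, 194, 170, 182], [250, 160, 171, 191, 142]] S [[16, 18, 243], [18, 18, 244], [17, 19, 241], [15, 35, 217], [14, 40, 152]]
sA 52.0 171.0 V [[42, 42, 40, 241, 243], [38, 225, 189, 114, 83], [170, 249, 229, 155, 77], [44, 237, 219, 145, 108], [42, 242, 229, 240, 240]] S [[14, 32, 170], [19, 14, 249], [18, 26, 229], [16, 31, 155], [12, 17, 77]]
brown 64.0 232.0 V [[42, 112, 241, 139, 95], [41, 142, 129, 88, 90], [22, 173, 173, 108, 51], [25, 133, 139, 89, 41], [24, 25, 24, 41, 43]] S [[120, 12, 22], [6, 183, 173], [7, 169, 173], [6, 184, 108], [4, 150, 51]]
sB cup 112.0 201.0 V [[242, 243, 244, 233, 206], [242, 243, 224, 230, 72], [242, 242, 241, 243, 152], [241, 242, 242, 242, 245], [241, 242, 242, 242, 243]] S [[107, 158, 242], [107, 157, 242], [107, 151, 241], [107, 155, 243], [109, 169, 152]]
```

```bash
python3 - <<'E'
import cv2,numpy as np
g=cv2.cvtColor(cv2.imread('pics/w7.png'),cv2.COLOR_BGR2GRAY)
a=cv2.resize(g[172:230:2,218:334],None,fx=.9,fy=1)
for r in a: print(''.join(" .:-=+*#%@"[min(9,int(v)//26)] for v in r))
E
```

```text
@@@@@@@@@@@@@@@@@@@@@@@@@@@@@@@@@@@@@@@@@@@@@@@@@@@@@@@@@@@@@@@@@@@@@@@@@@@@@@@@@@@@@@@@@@@@@@@@@@@@@@@#
@@@@@@@@@@@@@@@@@@@@@@@@@@@@@@@@@@@@@@@@@@@@@@@@@@@@@@@@@@@@@@@@@@@@@@@@@@@@@@@@@@@@@@@@@@@@@@@@@@@@@@@*
@@@@@@@@@@@@@@@@@@@@@@@@@@@@@@@@@@@@@@@@@@@@@@@@@@@@@@@@@@@@@@@@@@@@@@@@@@@@@@@@@@@@@@@@@@@@@@@@@@@@@@%+
@@@@@@@@@@@@@@@@@@%*++++++++++*%@@@@@@@@@@@@@@@@@@@@@@@@@@@@@@@@@@@@@@@@@@@@@@@@@@@@@@@@@@@@@@@@@@@@@@%=
@@@@@@@@@@@@@@%*+++***##*+**#***++*%@@@@@@@@@@@@@@@@@@@@@@@@@@@@@@@@@%#*++++++++**#@@@@@@@@@@@@@@@@@@@%-
@@@@@@@@@@@@#++*#**+=+++**++++++*##*+#@@@@@@@@@@@@@@@@@@@@@@@@@@@%*+++******##**##*++*%@@@@@@@@@@@@@@@#:
@@@@@@@@@@#+*##*+=+*####%####**++#@%%*+*@@@@@@@@@@@@@@@@@@@@@@@#++**#%*****##*#****##*++%@@@@@@@@@@@@@*:
@@@@@@@@@++****+=+#%%%%%%%%%%##*+++#@@#+*@@@@@@@@@@@@@@@@@@@@#+++*#%@@%@@%%@%%@@%%#*+**#*+%@@@@@@@@@@%=.
@@@@@@@@+*##*+++*#%%%%@@@%%%%%%#*+=+%@@%*+%@@@@@@@@@@@@@@@@%++*##%%@@@@@@@%%%@@@@@@%*=+*#*=#@@@@@@@@@%=.
@@@@@@@*+##***+*#%%%@@@@@@@@@%%##*+=*%@@@**@@@@@@@@@@@@@@@%++*#@@@@@@@@@@@@@@@@@@@@@%*++*%%**@@@@@@@@%-.
@@@@@@#+#*++**+*#%%@@@@@@@@@@%%%#*++*%@%%%**@@@@@@
[... 1244 characters left out ...]
%@@@@@@@@@@@@@@@@@@@@@@@@@@@%*+*%@@@%%%%##%%@@@@@#++#@@@@@@@@@@@@=  ..
@@@@@@@@%%%@@@%%%%#*++==---=++*#%@@@@@@@@@@@@@@@@@@@@@@@@@@@@@@@@#*++***%@%#%%#*+==+##%%%%@%%%%%%%+.   .
@@@@@@@%%%%%%%%%%%%%%%%%%%%%%%%%%%@@@@@@@@@@@@@@@@@@@@@@@@@@@@@@@@@@#*+==---==+*####%%##%#######%#=.    
@@@@@@@%%%%%%%%%%%%%%%%%%%%%%%%%%%%@@@@@@@@@@@@@@@@@@@@@@@@@@@@@@@@@%%%%####%%%%%%%%%%%%%%%##%%%#*-     
@@@@@%%%%%%%%%%%%%%%%%%%%%%%%%%%%%%%@@@@@@@@@@@@@@@@@@@@@@@@@@@@@@@%%%%%%%%%%%%%%%##%%#%%####%%%#*-     
%%%%%%%%%%%%%%%%%%%%%%%%%%%%%%%%%%%%%%%%%%%%%%%%%%%%%%%%%%%%%#%%%%%%%########%%%%%%%%%%%%%%%###%#+:     
===========+++**++++**************###############%%%%%%%%%%%%%%%%%##*++++++++**####%%%%%%%%%%#%%#=.    .
```

Emit:
servo_tool:
  steps:
    - [0.08,0.02,-0.19,0,0,0,0]
    - [0.08,0.05,-0.38,0,0,0,0]
    - [0.08,0.08,-0.58,0,0,0,0]
    - [0.08,0.095,-0.765,0,0,0,0]
    - [0.08,0.095,-0.765,0,0,0,0]
    - [0.08,0.095,-0.765,0,0,0,0]
    - [0.08,0.095,-0.765,0,0,0,0]

```text
time_s: 11.35
tcp_pos: [0.4117, 0.181, 0.1085]
tool_rot: [-0.0, 0.198, 0.98, 0.0]
ft_force: [0.0, -0.0, -0.0]
finger_gap: 0.0503
grasp_force: 0.0
```

```bash
python3 - <<'E'
from h import *
rel(.412,.181,-.012,157.5)
cp,im=snap('wrist','w8.png')
h=cv2.cvtColor(im,cv2.COLOR_RGB2HSV)
u,v=proj(cp,(.412,.181,.034)).astype(int);print(u,v)
w=((h[...,1]<90)&(h[...,2]>60)).astype(np.uint8)[v-22:v+22,u-22:u+22]
n,l,s,c=cv2.connectedComponentsWithStats(w)
for i in range(1,n):
    if s[i,4]>80: q=c[i]+[u-22,v-22];print(s[i],q,onz(cp,*q,.034).round(4))
m=((h[...,1]>140)&((h[...,0]<12)|(h[...,0]>172))).astype(np.uint8)
n,l,s,c=cv2.connectedComponentsWithStats(m)
for i in range(1,n):
    if s[i,4]>100: print('red',s[i],c[i],onz(cp,*c[i],.034).round(4))
E
```

```text
now [0.4117 0.181  0.1085] gap 0.0503 F [ 0. -0. -0.] t 11.35 | shift [-0.001  0.     0.482] turn [ 0.    -0.    -0.002] rows 2.4 0.0
250 195
[ 10  11  24  25 465] [249.66236559 195.89462366] [0.4118 0.1806 0.034 ]
red [461 151  51  24 844] [489.04739336 160.70023697] [0.4684 0.4052 0.034 ]
red [240 244  21  22 369] [250.47425474 254.40379404] [0.4706 0.1568 0.034 ]
```

The ball is seated in the right well and the brown ball hasn't moved. Next is the second steel ball.

Emit:
servo_tool:
  steps:
    - [0.08,0,0,0.18,0,0,0]
    - [0.08,0,0,0.34,0,0,0]
    - [0.08,0,0,0.44,0,0,0]
    - [0.08,0,0,0.48,0,0,0]
    - [0.08,0,0,0.48,0,0,0]

```text
time_s: 11.9
tcp_pos: [0.4105, 0.1812, -0.013]
tool_rot: [-0.001, 0.196, 0.981, -0.001]
ft_force: [-1.3, -0.2, 0.4]
finger_gap: 0.0503
grasp_force: 0.0
```

Emit:
servo_tool:
  steps:
    - [0.08,0,0,0,0,0,0]
    - [-0.4,0,0,0,0,0,0]
    - [-0.8,0,0,0,0,0,0]
    - [-0.8,0,0,0,0,0,0]
    - [-0.8,0,0,0,0,0,0]
    - [-0.8,0,0,0,0,0,0]

```text
time_s: 12.5
tcp_pos: [0.4114, 0.1797, -0.0109]
tool_rot: [0.0, 0.198, 0.98, 0.0]
ft_force: [-0.2, -1.5, 3.3]
finger_gap: 0.0221
grasp_force: 30.0
```

Emit:
servo_tool:
  steps:
    - [-0.8,0,0,-0.05,0,0,0]
    - [-0.8,0,0,-0.2,0,0,0]
    - [-0.8,0,0,-0.37,0,0,0]
    - [-0.8,0,0,-0.37,0,0,0]
    - [-0.8,0,0,-0.37,0,0,0]

```text
time_s: 13.0
tcp_pos: [0.4119, 0.1796, 0.082]
tool_rot: [0.001, 0.198, 0.98, 0.001]
ft_force: [0.2, -0.5, -1.1]
finger_gap: 0.0225
grasp_force: 30.0
```

```bash
python3 -c "
from h import *
rel(.5265,.3935,.080,157.5)"
```

```text
now [0.4119 0.1796 0.082 ] gap 0.0225 F [ 0.2 -0.5 -1.1] t 13.0 | shift [-0.09   0.966  0.01 ] turn [ 0.     0.001 -0.002] rows 4.9 0.0
```

Emit:
servo_tool:
  steps:
    - [-0.8,-0.05,0.15,0,0,0,0]
    - [-0.8,-0.09,0.34,0,0,0,0]
    - [-0.8,-0.09,0.53,0,0,0,0]
    - [-0.8,-0.09,0.72,0,0,0,0]
    - [-0.8,-0.09,0.87,0,0,0,0]
    - [-0.8,-0.09,0.965,0,0,0,0]
    - [-0.8,-0.09,0.965,0,0,0,0]
    - [-0.8,-0.09,0.965,0,0,0,0]

```text
time_s: 13.8
tcp_pos: [0.5242, 0.3933, 0.0793]
tool_rot: [-0.001, 0.197, 0.98, -0.001]
ft_force: [-0.3, 0.4, -0.9]
finger_gap: 0.0225
grasp_force: 30.0
```

```bash
python3 -c "
from h import *
rel(.5265,.3935,.034,157.5)"
```

```text
now [0.5242 0.3933 0.0793] gap 0.0225 F [-0.3  0.4 -0.9] t 13.8 | shift [-0.008  0.005  0.181] turn [-0.001 -0.    -0.001] rows 0.9 0.0
```

Emit:
servo_tool:
  steps:
    - [-0.8,-0.006,0,0.08,0,0,0]
    - [-0.8,-0.006,0,0.15,0,0,0]
    - [-0.8,-0.006,0,0.18,0,0,0]
    - [-0.8,-0.006,0,0.18,0,0,0]
    - [-0.8,-0.006,0,0.18,0,0,0]

```text
time_s: 14.3
tcp_pos: [0.5266, 0.393, 0.0364]
tool_rot: [-0.0, 0.198, 0.98, -0.0]
ft_force: [0.3, -0.0, -0.3]
finger_gap: 0.0221
grasp_force: 30.0
```

Emit:
servo_tool:
  steps:
    - [0.08,0,0,0,0,0,0]
    - [0.08,0,0,0,0,0,0]
    - [0.08,0,0,0,0,0,0]
    - [0.08,0,0,0,0,0,0]
    - [0.08,0,0,-0.2,0,0,0]
    - [0.08,0,0,-0.4,0,0,0]
    - [0.08,0,0,-0.4,0,0,0]
    - [0.08,0,0,-0.4,0,0,0]

```text
time_s: 15.1
tcp_pos: [0.5274, 0.3934, 0.1377]
tool_rot: [0.001, 0.198, 0.98, 0.001]
ft_force: [-0.3, 0.1, -0.4]
finger_gap: 0.0501
grasp_force: 0.0
```

```bash
python3 - <<'E'
from h import *
rel(.4612,.3935,.10,157.5)
cp,im=snap('wrist','w9.png')
print(proj(cp,(.507,.346,.055)),proj(cp,(.527,.394,.055)))
u,v=proj(cp,(.517,.370,.055)).astype(int)
g=cv2.cvtColor(im,cv2.COLOR_RGB2GRAY)
a=g[v-25:v+26:2,u-52:u+52]
for r in a: print(''.join(" .:-=+*#%@"[min(9,int(x)//26)] for x in r))
h=cv2.cvtColor(im,cv2.COLOR_RGB2HSV)
m=((h[...,1]>140)&((h[...,0]<8)|(h[...,0]>172))).astype(np.uint8)
n,l,s,c=cv2.connectedComponentsWithStats(m)
for i in range(1,n):
    if s[i,4]>100: print('red',s[i],c[i],onz(cp,*c[i],.078).round(4))
print(proj(cp,(.4612,.3935,.078)),proj(cp,(.4612,.3935,.028)))
E
```

```text
now [0.5274 0.3934 0.1377] gap 0.0501 F [-0.3  0.1 -0.4] t 15.1 | shift [ 0.244 -0.103  0.15 ] turn [ 0.001  0.001 -0.002] rows 1.5 0.0
[198.92459873 193.07790882] [250.23559616 192.86733763]
@@@@@@@@@@@@@@@@@@@@@@@@@@@@@@@@@@@@@@@@@@@@@@@@@@@@@@@@@@@@@@@@@@@@@@@@@@@@@@@@@@@@@@@@@@@@@@@@@@@@@@@@
@@@@@@@@@@@@@@@@@@@@@@@@@@@@@@@@@@@@@@@@@@@@@@@@@@@@@@@@@@@@@@@@@@@@@@@@@@@@@@@@@@@@@@@@@@@@@@@@@@@@@@@@
@@@@@@@@@@@@@@@@@@@@@@@@@@@@@@@@@@@@@@@@@@@@@@@@@@@@@@@@@@@@@@@@@@@@@@@@@@@@@@@@@@@@@@@@@@@@@@@@@@@@@@@@
@@@@@@@@@@@@@@@@@@%#*++++++++++*#%@@@@@@@@@@@@@@@@@@@@@@@@@@@@@@@@@@@@@@@@@@@@@@@@@@@@@@@@@@@@@@@@@@@@@@
%@@@@@@@@@@@@@@*+++**#####***#***++*#@@@@@@@@@@@@@@@@@@@@@@@@@@@@@@@@@%#*++++++++++*#@@@@@@@@@@@@@@@@@@@
%@@@@@@@@@@@#+**#*****+++++****+++*#*+*%@@@@@@@@@@@@@@@@@@@@@@@@@@%#++**##**++++++###*++#@@@@@@@@@@@@@@@
%@@@@@@@@@%++##*=+***+*###%%%%###**+***++%@@@@@@@@@@@@@@@@@@@@@@#++###*+=+++++***++++#%#*+*%@@@@@@@@@@@@
%@@@@@@@@*+##*=-=*****#%%%%%%%%%%##**+++*++%@@@@@@@@@@@@@@@@@@%+*****+=+*#%%%%%%##**++*%@@%++%@@@@@@@@@@
#@@@@@@@#+#%+=-=+***#%%%@@@@@@@%%%%#**+=+#*+%@@@@@@@@@@@@@@@@*+*#**+
[... 1331 characters left out ...]
%@@@@@@@@@@@@@@@@@@@@@@@@@@@@@@@@%*+*%@@@@@@@@@@@@%*+*%@@@@@@@@@@@@@@#
:#@@@@@@@@@@@@@@@@@@@@@@@@@@@@@@@@@@@@@@@@@@@@@@@@@@@@@@@@@@@@@@@@@@@@@%#**++++++**#%@@@@@@@@@@@@@@@@@%%
:#@@@@@@@@@@@@@@@@@@@@@@@@@@@@@@@@@@@@@@@@@@@@@@@@@@@@@@@@@@@@@@@@@@@@@@@@@@@@@@@@@@@@@@@@@@@@@@@@@@@@%%
:#@@@@@@@@@@@@@@@@@@@@@@@@@@@@@@@@@@@@@@@@@@@@@@@@@@@@@@@@@@@@@@@@@@@@@@@@@@@@@@@@@@@@@@@@@@@@@@@@@@@@%%
:#@@@@@@@@@@@@@@@@@@@@@@@@@@@@%%%%%%%@@@@@@@@@@@@@@@@@@@@@@@@@%%%%%%%%%%%%%%%%%%%@%%%%@@@@@@@@@@@@@@@@%@
red [215 125  19  16 235] [224.01276596 132.26808511] [0.4617 0.3965 0.078 ]
red [ 23 213  25  20 397] [ 34.39798489 222.59193955] [0.4683 0.1947 0.078 ]
[220.60539843 133.05623177] [225.4040744  130.52805919]
```

Both wells now hold a ball. Next I grip the handle.

Emit:
servo_tool:
  steps:
    - [0.08,0.12,-0.05,0,0,0,0]
    - [0.08,0.244,-0.1,0,0,0,0]
    - [0.08,0.244,-0.1,0,0,0,0]
    - [0.08,0.244,-0.1,0.2,0,0,0]
    - [0.08,0.244,-0.1,0.36,0,0,0]
    - [0.08,0.244,-0.1,0.49,0,0,0]
    - [0.08,0.244,-0.1,0.49,0,0,0]

```text
time_s: 15.85
tcp_pos: [0.4588, 0.391, 0.0089]
tool_rot: [-0.002, 0.197, 0.98, -0.004]
ft_force: [-0.6, -0.1, -0.6]
finger_gap: 0.0502
grasp_force: 0.0
```

Emit:
servo_tool:
  steps:
    - [-0.4,0,0,0,0,0,0]
    - [-0.9,0,0,0,0,0,0]
    - [-0.9,0,0,0,0,0,0]
    - [-0.9,0,0,0,0,0,0]
    - [-0.9,0,0,0,0,0,0]
    - [-0.9,0,0,0,0,0,0]

```text
time_s: 16.45
tcp_pos: [0.4614, 0.394, 0.0147]
tool_rot: [0.001, 0.198, 0.98, 0.0]
ft_force: [-0.0, -1.4, 6.3]
finger_gap: 0.0153
grasp_force: 30.0
```

Emit:
servo_tool:
  steps:
    - [-0.9,-0.02,0,0,0,0,0]
    - [-0.9,-0.06,0,0,0,0,0]
    - [-0.9,-0.1,0,0,0,0,0]
    - [-0.9,-0.14,0,0,0,0,0]
    - [-0.9,-0.18,0,0,0,0,0]
    - [-0.9,-0.22,0,0,0,0,0]
    - [-0.9,-0.26,0,0,0,0,0]
    - [-0.9,-0.28,0,0,0,0,0]

```text
time_s: 17.25
tcp_pos: [0.5253, 0.3639, 0.0147]
tool_rot: [0.0, 0.198, 0.98, -0.002]
ft_force: [-6.5, -8.2, 14.9]
finger_gap: 0.0157
grasp_force: 30.0
```

Emit:
servo_tool:
  steps:
    - [-0.9,-0.015,0,0,0,0,0]
    - [-0.9,-0.03,0,0,0,0,0]
    - [-0.9,-0.03,0,0,0,0,0]

```text
time_s: 17.55
tcp_pos: [0.5321, 0.3607, 0.0147]
tool_rot: [0.0, 0.198, 0.98, -0.002]
ft_force: [-4.0, -9.0, 14.8]
finger_gap: 0.0157
grasp_force: 30.0
```

Emit:
servo_tool:
  steps:
    - [-0.9,-0.01,0,0,0,0,0]
    - [-0.9,-0.02,0,0,0,0,0]
    - [-0.9,-0.02,0,0,0,0,0]
    - [-0.9,-0.02,0,0,0,0,0]

```text
time_s: 17.95
tcp_pos: [0.5356, 0.3591, 0.0147]
tool_rot: [-0.0, 0.198, 0.98, -0.002]
ft_force: [-6.2, -8.3, 15.2]
finger_gap: 0.0154
grasp_force: 30.0
```

Emit:
servo_tool:
  steps:
    - [-0.9,-0.01,0,0,0,0,0]
    - [-0.9,-0.02,0,0,0,0,0]
    - [-0.9,-0.02,0,0,0,0,0]

```text
time_s: 18.25
tcp_pos: [0.5355, 0.3591, 0.0147]
tool_rot: [-0.003, 0.197, 0.98, -0.002]
ft_force: [-19.1, -5.0, 20.2]
finger_gap: 0.0154
grasp_force: 30.0
```

It stopped after 82 mm of travel with the force rising, so it is at the stop. I release and withdraw straight up.

Emit:
servo_tool:
  steps:
    - [-0.9,0.015,0,0,0,0,0]
    - [0.08,0.015,0,0,0,0,0]
    - [0.08,0.015,0,0,0,0,0]
    - [0.08,0.015,0,0,0,0,0]
    - [0.08,0.015,0,-0.2,0,0,0]
    - [0.08,0.015,0,-0.4,0,0,0]
    - [0.08,0.1,0,-0.6,0,0,0]
    - [0.08,0.1,0,-0.7,0,0,0]

```text
time_s: 19.05
tcp_pos: [0.5171, 0.3719, 0.1925]
tool_rot: [0.001, 0.197, 0.98, 0.002]
ft_force: [0.0, 1.0, 0.1]
finger_gap: 0.0498
grasp_force: 0.0
```

```bash
python3 - <<'E'
from h import *
rel(.46,.39,.2,157.5)
cp,im=snap('wrist','w10.png');h=cv2.cvtColor(im,cv2.COLOR_RGB2HSV)
m=((h[...,1]>140)&((h[...,0]<12)|(h[...,0]>172))).astype(np.uint8)
n,l,s,c=cv2.connectedComponentsWithStats(m)
for i in range(1,n):
    if s[i,4]>60: print('red',s[i],c[i],'z.078',onz(cp,*c[i],.078).round(4),'z.034',onz(cp,*c[i],.034).round(4))
for j in(.075,.080,.085):print(j,proj(cp,np.array([.4612,.3935,.078])+ (j-.003)*np.array([.912,-.41,0])).round(1))
D,di=snap('side','sd10.png');h=cv2.cvtColor(di,cv2.COLOR_RGB2HSV)
def cen(im):
    h=cv2.cvtColor(im,cv2.COLOR_RGB2HSV);m=((h[...,1]>160)&((h[...,0]<6)|(h[...,0]>174))).astype(np.uint8);m[:150]=0;m[:,:190]=0
    n,l,s,c=cv2.connectedComponentsWithStats(m);return [(s[i].tolist(),onz(D,s[i,0]+s[i,2]/2,s[i,1]+3,.078).round(4)) for i in range(1,n) if s[i,4]>40]
print(cen(cv2.imread('pics/side0.png')[:,:,::-1].copy()),cen(di))
E
```

```text
now [0.5171 0.3719 0.1925] gap 0.0498 F [0.  1.  0.1] t 19.05 | shift [ 0.239 -0.021 -0.03 ] turn [ 0.001  0.    -0.001] rows 1.2 0.0
red [241 189  13  22 212] [247.21698113 200.02358491] z.078 [0.5307 0.363  0.078 ] z.034 [0.5422 0.3577 0.034 ]
red [ 73 201  20  17 271] [ 82.36531365 209.00738007] z.078 [0.4677 0.1851 0.078 ] z.034 [0.4704 0.1548 0.034 ]
red [232 314  16  17 225] [239.69777778 321.93777778] z.078 [0.6774 0.2905 0.078 ] z.034 [0.7094 0.2751 0.034 ]
0.075 [246.7 196.7]
0.08 [246.6 200.9]
0.085 [246.5 205.1]
[([201, 181, 9, 23, 154], array([0.4615, 0.3893, 0.078 ]))] [([236, 178, 9, 23, 115], array([0.534 , 0.3551, 0.078 ]))]
```

The carriage looks home. I give it one more push with shut fingers from behind the post, to make sure it is seated.

```bash
python3 -c "
from h import *
rel(.5065,.371,.015,157.5)"
```

```text
now [0.5194 0.372  0.1935] gap 0.0504 F [ 0.8 -0.4  0.3] t 19.15 | shift [ 0.049 -0.029  0.714] turn [ 0.002  0.001 -0.001] rows 3.6 0.1
```

Emit:
servo_tool:
  steps:
    - [-1,0.05,-0.02,0,0,0,0]
    - [-1,0.05,-0.02,0,0,0,0]
    - [-1,0.05,-0.02,0.18,0,0,0]
    - [-1,0.05,-0.02,0.36,0,0,0]
    - [-1,0.05,-0.02,0.54,0,0,0]
    - [-1,0.05,-0.02,0.66,0,0,0]
    - [-1,0.05,-0.02,0.71,0,0,0]
    - [-1,0.05,-0.02,0.71,0,0,0]

```text
time_s: 19.95
tcp_pos: [0.5035, 0.369, 0.009]
tool_rot: [-0.001, 0.197, 0.98, -0.002]
ft_force: [-0.5, 0.2, 0.2]
finger_gap: 0.0005
grasp_force: 0.0
```

Emit:
servo_tool:
  steps:
    - [-1,-0.02,0,0,0,0,0]
    - [-1,-0.04,0,0,0,0,0]
    - [-1,-0.06,0,0,0,0,0]
    - [-1,-0.07,0,0,0,0,0]
    - [-1,-0.07,0,0,0,0,0]

```text
time_s: 20.45
tcp_pos: [0.5198, 0.3643, 0.0127]
tool_rot: [-0.001, 0.197, 0.98, 0.001]
ft_force: [-6.6, 1.6, 4.8]
finger_gap: 0.0005
grasp_force: 3.8
```

Emit:
servo_tool:
  steps:
    - [-1,-0.01,0,0,0,0,0]
    - [-1,-0.02,0,0,0,0,0]
    - [-1,-0.03,0,0,0,0,0]
    - [-1,-0.03,0,0,0,0,0]

```text
time_s: 20.85
tcp_pos: [0.5199, 0.3643, 0.0128]
tool_rot: [-0.005, 0.195, 0.981, 0.001]
ft_force: [-26.1, 6.2, 11.7]
finger_gap: 0.0002
grasp_force: 13.4
```

It didn't move under 26 N, well above the 2 N of friction, so it is home against the stop. I back off, check the wells and the brown ball, and hand in.

Emit:
servo_tool:
  steps:
    - [-1,0.05,0,0,0,0,0]
    - [-1,0.12,0,0,0,0,0]
    - [-1,0.15,0,-0.15,0,0,0]
    - [-1,0.15,0,-0.35,0,0,0]
    - [-1,0.15,0,-0.55,0,0,0]
    - [-1,0.15,0,-0.7,0,0,0]
    - [-1,0.15,0,-0.7,0,0,0]
    - [-1,0.15,0,-0.7,0,0,0]

```text
time_s: 21.65
tcp_pos: [0.4945, 0.3742, 0.1877]
tool_rot: [0.001, 0.198, 0.98, 0.001]
ft_force: [-0.5, -1.3, -1.2]
finger_gap: 0.0005
grasp_force: 0.0
```

```bash
python3 - <<'E'
from h import *
rel(.5,.37,.2,157.5)
cp,im=snap('wrist','w11.png');h=cv2.cvtColor(im,cv2.COLOR_RGB2HSV)
m=((h[...,1]>140)&((h[...,0]<12)|(h[...,0]>172))).astype(np.uint8)
n,l,s,c=cv2.connectedComponentsWithStats(m)
for i in range(1,n):
    if s[i,4]>60: print(s[i],'z.034',onz(cp,*c[i],.034).round(4),'z.078',onz(cp,*c[i],.078).round(4))
print(bot.finish_job())
E
```

```text
now [0.4945 0.3742 0.1877] gap 0.0005 F [-0.5 -1.3 -1.2] t 21.65 | shift [-0.027 -0.007 -0.049] turn [ 0.001  0.001 -0.002] rows 0.3 0.0
[247 205  12  25 236] z.034 [0.5428 0.3573 0.034 ] z.078 [0.5283 0.3631 0.078 ]
[ 80 218  20  17 266] z.034 [0.4702 0.1566 0.034 ] z.078 [0.4647 0.1874 0.078 ]
the job is handed in; nothing more can be done
None
```

I handed the job in at about 22 s: one steel ball seen in each well, carriage against its stop (it held under a 26 N push), brown ball still on its cup; I didn't recheck the balls after the push, and no verdict was returned.

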